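# Shut and latch the half gate of a stock crate

## Robot

A 6-joint arm with a two-finger parallel gripper is mounted at the origin on the work surface. World frame = base frame: x ahead of the robot, y to its left, z up, the work surface at z = 0. Lengths are in m, angles in rad, forces in N, time in s.
With the tool pointing down it reaches from about 0.35 to 0.875 m from the base axis. Payload 4.2 kg.
Tool frame: the origin (TCP) lies midway between the tips of the shut fingers; the grasp point (between the pads) lies robot.tcp_to_grasp behind it (robot.tcp_to_grasp is the distance from the TCP to the grasp point, in m); z points along the fingers, y is the line along which they close (so a half turn about z gives the same grasp; the last joint's range is limited). The gripper opens to 87 mm and grips with 3 to 60 N. Pads are 19 mm wide; open, the fingers measure 117 mm over their backs; the gripper's body (75 mm by 190 mm) begins 51 mm behind the grasp point.
Start: joints at [1.605, 0.385, 0.008, 0, -1.194, -0.259], TCP at [0.139, 0.609, 0.223] pointing down, gripper open.
Joint ranges: [-3.14, 3.14], [-1.21, 2.06], [-1.07, 1.41], [-3.16, 2.05], [-2.99, -0.16], [-3.1, 3.1]. Speed limits (rad/s): [2.79, 2.79, 3.14, 3.14, 3.14, 3.14].

## Interface

Orientations are given as a 3x3 rotation matrix whose columns are the frame's x, y, z axes.
In Python, from plant import robot gives the robot as it stands. The module is installed in compiled form; this text tells all that it offers.
- The arm moves only by the shell command python3 -m inch 'ROWS' [FORCE]. ROWS is JSON, a list of rows, each an object of numbers: "dx", "dy", "dz": the shift along the world's x, y, z in m; "wx", "wy", "wz": the turn, a rotation vector about the world's x, y, z in degrees; "gripper": the finger opening in m, from 0 to 0.087. A call has 1 to 8 rows; each row is the pose to reach, as a shift and turn from the pose commanded when the call began; what a row does not reach only later rows make up. A row lasts 1/10 s, in which the tool goes at most 50 mm and 8.59 degrees, less where a joint would pass 70% of its speed; a pose out of reach is approached as far as the arm can. A call with a gripper value outside its range is refused whole. The fingers move at their own pace and stop on an object; FORCE is the grip in N (left out, the last holds). Time passes only in rows, so rows that repeat a pose let the fingers close. It gives the time, the measured TCP pose, the force, the opening and the grip force at its end, in the units of the state.
- robot.get_state(): the state, without advancing time (a new reading comes with each control period).
- robot.get_image(name): name is "scene" or "top"; returns (picture, depth): 384x512x3 uint8, blue, green, red; 384x512 float32, m along the optical axis (not along the pixel's ray), 0 where there is no reading.
- robot.camera_model(name): a dict with "mtx" (3x3 intrinsics, pixels), "R" (3x3) and "t" (3): a world point X has camera coordinates R X + t. Camera axes: x right, y down, z forward; pixel columns grow to the right and rows downward; lengths in m; the calibration is good to about 2 mm. A picture is of the moment at which its call begins. camera_model takes no time and is no camera call.
- robot.close_job(): hands the job in; it is judged then, once.
The state is a dict: "clock": time; "q": joint angles; "joint_vel": joint speeds; "tau": joint torques, N m; "tcp_pos": TCP position; "tool_rot": TCP orientation; "wrist_force": force on the tool from outside, world axes, zero at the start; "torque": the same for the moment, N m; "gripper_width": finger opening in m; "finger_force": force on a finger pad.
Only numpy, scipy, OpenCV 4.12 (cv2) and the standard library are available. Lean on these libraries where they do the work, as an engineer would, in place of code of your own. Each camera call takes 0.05 s, during which the arm holds its last target. There are 200 camera calls.

## Task

Shut the half gate of the wire stock crate and latch it: take the brass latch bar by its red tab, lift it over the steel striker on the post, and let it drop fully down into the slot between the striker and the yellow back block, then let go. Be gentle with the post: the catch is not always set at the same depth, so feel for the back block and never force the bar against it. Leave the goods in and around the crate where they stand.

Things in the scene. Friction and masses are not known exactly. Their poses are not given: they have to be found in the camera images.
- crate: Wire crate on a 12 mm plywood floor (230 x 340 mm), open on top, walls 150 mm high, half gate across its front. Origin at table level in the middle of the gate opening; +x into the crate (away from the robot), +y to the hinge side, z up.
- gate_hinge (a point): Point on the gate's upright hinge line, 80 mm above the table, at x 0, y +130 mm in the crate frame; crate axes. The dark hinge post beside it is 22 mm square, 165 mm high.
- gate (a joint): Angle (rad) of the dark framed wire gate (245 mm long, 12 mm thick, rim 150 mm above the table). 0 = in line with the crate front; grows as the free end swings out towards the robot; stops at -0.06 and 0.9. Latched it reads somewhere from -0.05 to 0.05, as the catch is set. Stiff hinge, stays where left (about 0.6 N at the tab moves it).
- latch (a joint): Angle (rad) of the latch bar on the gate. 0 = level on its own stop, fully down; grows to 0.6 as its free end is lifted; falls by its own weight (about 0.16 kg). Brass bar on the gate's front face, 8 mm thick, 16 mm high, from 20 mm beyond the pivot on the hinge side to 165 mm beyond it on the free side, where it passes over the post.
- latch_pivot (a point): Pivot of the latch bar, on the bar's centre line: 130 mm from the hinge line along the gate, 12 mm in front of the gate's middle plane, 150 mm above the table. Turns with the bar: x = the gate's normal (into the crate) and pivot axis, y along the bar towards the hinge, z up when level.
- latch_tab (a point): Grip point on the red tab of the bar, axes as latch_pivot, 85 mm from the pivot along the bar (-y) and 43 mm above its centre line. The tab is an upright plate 8 mm thick along x (pinch it that way), 22 mm wide along y, its top 22 mm above this point, clear above the gate's rim so that fingers straddle it from above. A pinched bar still pivots between the pads.
- post: Fixed dark post by the gate's free end, 28 mm wide in y, carrying the catch on its top. Origin at table level, at x -12 mm, y -150 mm in the crate frame, same axes. Nothing may press on the post or the catch with more than 12 N.
- catch_mid (a point): Point fixed on the post, 150 mm above its foot, x and y 0 in its frame, at the middle setting of the catch's slot. The true slot lies up to 12 mm either way along x: the catch is clamped on a slotted foot at an unmeasured setting and does not move in use.
- post_top (a point): Top of the post, 124 mm up. The 28 mm wide catch on it has, along +x: the steel striker, 20 mm thick, top 156 mm above the table (14 mm above the underside of the level bar); a slot 12 mm wide for the 8 mm bar, floor 130 mm above the table; the yellow back block, 20 mm thick, top 190 mm above the table.
- diffuser_a: Teal glass diffuser bottle with a wooden cap, 60 mm across, 108 mm high, standing in the crate; origin at the centre of its underside. Leave it alone.
- diffuser_b: Peach diffuser bottle, same size, in the crate; origin at the centre of its underside. Leave it alone.
- diffuser_c: Amber diffuser bottle, same size, in the crate; origin at the centre of its underside. Leave it alone.
- pump_bottle: Teal pump bottle, 64 mm across, 180 mm high, on the counter; origin at the centre of its underside. Leave it alone.
- candle_jar: Cream candle jar, 76 mm across, 85 mm high, on the counter; origin at the centre of its underside. Leave it alone.
- carton: Amber carton, 70 x 70 x 150 mm, on the counter; origin at the centre of its underside. Leave it alone.
- refill_tray: Open cardboard tray, 140 x 120 x 70 mm, on the counter; origin at the centre of its underside. Leave it alone.

How it is judged:
By the outcome, as a careful person would: the job done as asked, in the order asked, and still so for the second after the job is handed in, with the robot touching nothing.
It also fails if it takes over 46 s, if anything falls off the work surface, if the arm or the gripper's body presses on something with over 40 N, if the wrist force passes 120 N, or if a joint passes its speed limit or range.

## Working session

There is one attempt and no reset: what is moved stays moved. The work goes in short steps, Python scripts to look and compute and a shell command to move; the robot and the scene stay as the last step left them, time stands still between calls to the robot, and variables do not carry over. Pictures are saved under pics/ and viewed, at most 10 in all, crops included, and the job is handed in when it is done.

```bash
mkdir -p pics; python3 - <<'E'
from plant import robot
import numpy as np,cv2
s=robot.get_state();print({k:np.round(v,3).tolist() for k,v in s.items()},robot.tcp_to_grasp)
for n in("scene","top"):
    im,d=robot.get_image(n);np.savez(f"pics/{n}0.npz",im=im,d=d)
    cv2.imwrite(f"pics/{n}0.png",im)
    m=robot.camera_model(n);print(n,np.round(m["mtx"],1).tolist(),np.round(m["R"],3).tolist(),np.round(m["t"],3).tolist())
E
```

```text
{'clock': 0.0, 'q': [1.605, 0.386, 0.007, -0.001, -1.194, -0.259], 'joint_vel': [-0.002, -0.002, 0.001, -0.002, -0.001, -0.0], 'tau': [0.001, -39.066, 18.741, 4.22, 0.011, -0.0], 'tcp_pos': [0.139, 0.609, 0.221], 'tool_rot': [[0.975, -0.223, -0.0], [-0.223, -0.975, -0.002], [0.0, 0.002, -1.0]], 'wrist_force': [0.54, -0.183, -0.021], 'torque': [0.021, -0.001, 0.009], 'finger_force': 0.0, 'gripper_width': 0.087} 0.0187
scene [[425.3, 0.0, 258.4], [0.0, 425.3, 187.7], [0.0, 0.0, 1.0]] [[0.855, 0.518, 0.019], [0.406, -0.647, -0.645], [-0.322, 0.56, -0.764]] [-0.518, -0.14, 1.669]
top [[493.7, 0.0, 263.4], [0.0, 493.7, 191.0], [0.0, 0.0, 1.0]] [[-0.01, -1.0, -0.015], [-0.997, 0.011, -0.074], [0.074, 0.014, -0.997]] [0.021, 0.603, 1.826]
```

View pics/scene0.png

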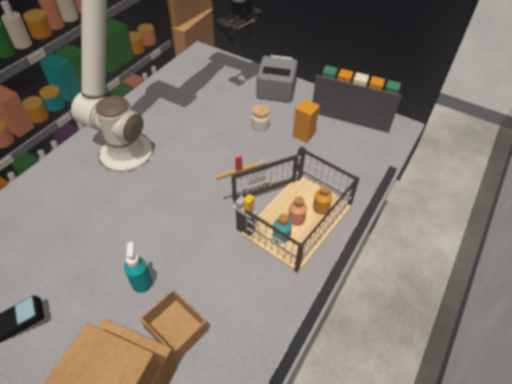

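View pics/top0.png

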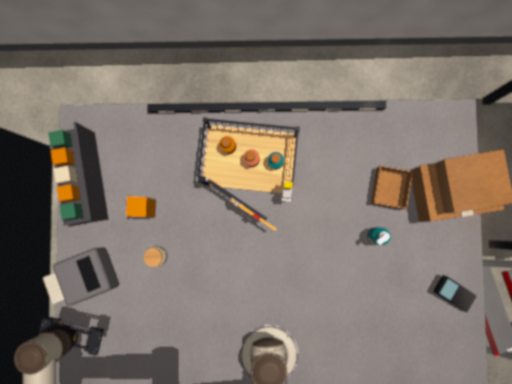

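The scene view shows the crate right of centre, with the red tab at (239,163), the brass bar from (217,177) to (265,163) and the yellow block at (249,201). The top view shows the hinge at about (204,181), the open gate running to about (270,228), the tab at (256,216) and the catch at (287,190).

```bash
cat > h.py <<'E'
import numpy as np,cv2
from plant import robot
def pts(n,d,mask):
    m=robot.camera_model(n);v,u=np.nonzero(mask&(d>0));z=d[v,u]
    c=np.linalg.inv(m["mtx"])@np.array([u*z,v*z,z]);return ((c.T-m["t"])@m["R"]),u,v
def ray_z(n,uv,z):
    m=robot.camera_model(n);r=m["R"].T@np.linalg.inv(m["mtx"])@[uv[0],uv[1],1];C=-m["R"].T@m["t"];return C+r*(z-C[2])/r[2]
def tri(p1,p2):
    A=[]
    for n,p in(("scene",p1),("top",p2)):
        m=robot.camera_model(n);P=m["mtx"]@np.c_[m["R"],m["t"]];A+=[p[0]*P[2]-P[0],p[1]*P[2]-P[1]]
    X=np.linalg.svd(np.array(A))[2][-1];return X[:3]/X[3]
def masks(im):
    h=cv2.cvtColor(im,cv2.COLOR_BGR2HSV).astype(int);H,S,V=h[...,0],h[...,1],h[...,2]
    return dict(red=((H<5)|(H>170))&(S>150)&(V>80),yel=(H>=22)&(H<=32)&(S>190)&(V>150),brass=(H>=12)&(H<=24)&(S>120)&(V>110))
E
python3 - <<'E'
from h import *
box={"scene":(140,260,205,290),"top":(160,240,190,310)}
c={}
for n in box:
    z=np.load(f"pics/{n}0.npz");im,d=z["im"],z["d"];a,b,e,f=box[n];R=np.zeros(d.shape,bool);R[a:b,e:f]=1
    for k,mk in masks(im).items():
        p,u,v=pts(n,d,mk&R)
        if len(u)<3: print(n,k,len(u));continue
        c[n,k]=(u.mean(),v.mean())
        print(n,k,len(u),"uv",np.round([u.mean(),v.mean(),u.min(),u.max(),v.min(),v.max()],1),"med",np.round(np.median(p,0),3),"zr",np.round(np.percentile(p[:,2],[5,95]),3))
for k in("red","yel"): print(k,np.round(tri(c["scene",k],c["top",k]),3))
a=cv2.resize(np.load("pics/scene0.npz")["im"][140:270,205:365],None,fx=3,fy=3,interpolation=2)
b=cv2.resize(np.load("pics/top0.npz")["im"][110:240,185:310],None,fx=3,fy=3,interpolation=2)
b=cv2.copyMakeBorder(b,0,390-b.shape[0],0,0,0);cv2.imwrite("pics/c1.png",np.hstack([a[:, :400],b]))
E
```

```text
scene red 49 uv [238.4 162.9 236.  240.  157.  169. ] med [0.505 0.034 0.195] zr [0.166 0.216]
scene yel 47 uv [248.5 198.9 245.  252.  195.  203. ] med [ 0.613 -0.074  0.19 ] zr [0.187 0.194]
scene brass 330 uv [252.6 195.4 217.  288.  163.  223. ] med [ 0.61  -0.038  0.156] zr [0.112 0.191]
top red 18 uv [255.8 216.  253.  258.  214.  218. ] med [0.506 0.04  0.213] zr [-0.005  0.219]
top yel 45 uv [287.6 184.6 284.  291.  182.  187. ] med [ 0.61  -0.072  0.19 ] zr [0.173 0.197]
top brass 2089 uv [248.7 177.6 204.  292.  160.  229. ] med [0.661 0.072 0.013] zr [0.005 0.155]
red [0.505 0.038 0.187]
yel [ 0.611 -0.071  0.186]
```

View pics/c1.png

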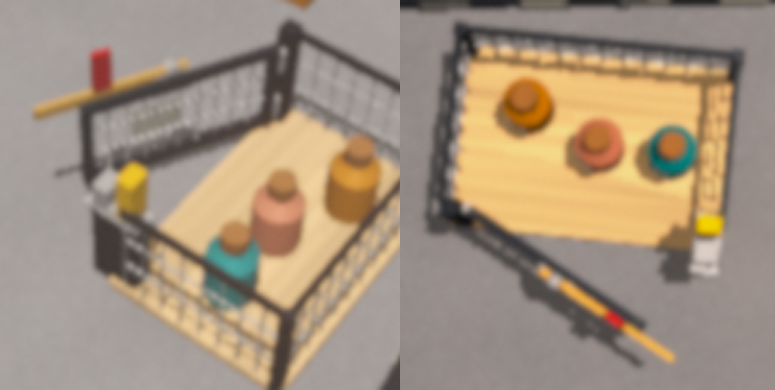

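The crop shows the gate open about 0.6 rad with the brass bar level, the red tab clear above the rim and the slot visible between the grey striker and the yellow block. Next I'll work out the frames.

```bash
cat > frame.py <<'E'
from h import *
z=np.load("pics/top0.npz");im,d=z["im"],z["d"];M=masks(im)
B=M["brass"].copy();B[:195]=0;B[:, :235]=0;B[:,285:]=0
v,u=np.nonzero(B);P=np.array([ray_z("top",(a,b),.158) for a,b in zip(u,v)])[:,:2]
l=cv2.fitLine(P.astype(np.float32),cv2.DIST_HUBER,0,.001,.001).ravel();bd=l[:2]*np.sign(-l[1]) # towards free end (-y)
s=(P-l[2:])@bd
F=(M["brass"]).copy();F[:120]=0;F[192:]=0;F[:, :198]=0;F[:,298:]=0
v,u=np.nonzero(F);Q=np.array([ray_z("top",(a,b),.012)[:2] for a,b in zip(u,v)]).astype(np.float32)
A,Bk=ray_z("top",(205,120.7),.15)[:2],ray_z("top",(297.7,129.3),.15)[:2]
cy=(A-Bk)/np.linalg.norm(A-Bk);cx=np.array([cy[1],-cy[0]])
tab=np.array([.505,.038]);gn=np.array([-bd[1],bd[0]]) # gate normal into crate
gn=gn*np.sign(gn[0])
E
python3 - <<'E'
from frame import *
print("bar dir",bd,"n",len(P),"ends",l[2:]+bd*s.min(),l[2:]+bd*s.max(),"len",np.ptp(s),"tab off line",(tab-l[2:])@gn)
print("floor rect",cv2.minAreaRect(Q),"backwall",A,Bk,np.linalg.norm(A-Bk),"cy",cy)
hinge=tab-.215*bd+.012*gn;print("hinge",hinge,"post top px ray",ray_z("top",(205.5,180.5),.165))
ang=np.arctan2(-bd[1],-bd[0]);
print("gate angle",np.arccos(bd@-cy))
Y=np.array([.611,-.0715]);print("catch yellow in crate(hinge-rel)",[(Y-hinge)@cx,(Y-hinge)@cy+.13])
zz=np.load("pics/top0.npz")
h=cv2.cvtColor(im,cv2.COLOR_BGR2HSV).astype(int)
G=(h[...,1]<60)&(h[...,2]>150);G[:186]=0;G[206:]=0;G[:,:278]=0;G[:,296:]=0
p,u,v=pts("top",d,G);print("striker",len(u),u.min(),u.max(),v.min(),v.max(),np.median(p,0), ray_z("top",(u.mean(),v.mean()),.156))
E
```

```text
Traceback (most recent call last):
  File "frame.py", line 8, in <module>
    v,u=np.nonzero(F);Q=np.array([ray_z("top",(a,b),.012)[:2] for a,b in zip(u,v)]).astype(np.float32)
                                  ~~~~~^^^^^^^^^^^^^^^^^^
  File "h.py", line 7, in ray_z
    m=robot.camera_model(n);r=m["R"].T@np.linalg.inv(m["mtx"])@[uv[0],uv[1],1];C=-m["R"].T@m["t"];return C+r*(z-C[2])/r[2]
ValueError: time passes only in moves, steps and waits
```

```bash
sed -i 's/^from plant import robot/from plant import robot as _r\nimport functools\nclass robot: camera_model=staticmethod(functools.cache(_r.camera_model)); get_image=_r.get_image; get_state=_r.get_state/' h.py
python3 - <<'E'
from frame import *
print("bar dir",bd,"n",len(P),"ends",l[2:]+bd*s.min(),l[2:]+bd*s.max(),"len",np.ptp(s),"tab off line",(tab-l[2:])@gn)
print("floor rect",cv2.minAreaRect(Q),"backwall",A,Bk,np.linalg.norm(A-Bk),"cy",cy)
hinge=tab-.215*bd+.012*gn;print("hinge",hinge,"post top px ray",ray_z("top",(205.5,180.5),.165))
print("gate angle",np.arccos(bd@-cy))
Y=np.array([.611,-.0715]);print("catch yellow in crate(hinge-rel)",[(Y-hinge)@cx,(Y-hinge)@cy+.13])
h=cv2.cvtColor(im,cv2.COLOR_BGR2HSV).astype(int)
G=(h[...,1]<60)&(h[...,2]>150);G[:186]=0;G[206:]=0;G[:,:278]=0;G[:,296:]=0
p,u,v=pts("top",d,G);print("striker",len(u),u.min(),u.max(),v.min(),v.max(),np.median(p,0), ray_z("top",(u.mean(),v.mean()),.156))
E
```

```text
bar dir [-0.566808  -0.8238499] n 128 ends [0.54755473 0.09933657] [ 0.46113358 -0.02627574] len 0.15246989415158185 tab off line -0.00029265666937319714
floor rect ((0.7237564921379089, 0.06512202322483063), (0.3364280164241791, 0.2237989902496338), 83.96247100830078) backwall [0.8442278  0.21642245] [ 0.80941703 -0.1098877 ] 0.3281616972315313 cy [0.1060781 0.9943578]
hinge [0.63674991 0.20832604] post top px ray [0.63083204 0.21286582 0.165     ]
gate angle 0.49634812933010414
catch yellow in crate(hinge-rel) [np.float64(0.004078786957266382), np.float64(-0.150978705597354)]
striker 213 282 295 187 205 [ 0.57462437 -0.07982933  0.00762993] [ 0.57150777 -0.07688561  0.156     ]
```

Measurements agree with the given sizes: catch y comes to -151 mm against the given -150 mm, and bar and tab lie on one line. The gate stands at about 0.50 rad and the crate's yaw is about -6°. I'll fly to a point above the tab.

```bash
python3 -m inch '[{"dz":0.05},{"dx":0.366,"dy":-0.571,"dz":0.057,"wz":-111.6},{"dx":0.366,"dy":-0.571,"dz":0.057,"wz":-111.6},{"dx":0.366,"dy":-0.571,"dz":0.057,"wz":-111.6},{"dx":0.366,"dy":-0.571,"dz":0.057,"wz":-111.6},{"dx":0.366,"dy":-0.571,"dz":0.057,"wz":-111.6},{"dx":0.366,"dy":-0.571,"dz":0.057,"wz":-111.6},{"dx":0.366,"dy":-0.571,"dz":0.057,"wz":-111.6}]'
```

```text
$[0]: bad value
```

```bash
python3 -m inch '[{"dx":0.0,"dy":0.0,"dz":0.045,"wx":0,"wy":0,"wz":0,"gripper":0.087},{"dx":0.366,"dy":-0.571,"dz":0.057,"wx":0,"wy":0,"wz":-111.6,"gripper":0.087}]'
```

```text
clock: 0.3
tcp_pos: [0.1657, 0.5729, 0.2726]
tool_rot: [[0.931, -0.365, 0.003], [-0.365, -0.931, 0.011], [-0.001, -0.011, -1.0]]
wrist_force: [1.0, -0.5, 1.1]
gripper_width: 0.0868
finger_force: 0.0
```

```bash
python3 -m inch '[{"dx":0.339,"dy":-0.535,"dz":0.007,"wx":0,"wy":0,"wz":-103.1,"gripper":0.087},{"dx":0.339,"dy":-0.535,"dz":0.007,"wx":0,"wy":0,"wz":-103.1,"gripper":0.087},{"dx":0.339,"dy":-0.535,"dz":0.007,"wx":0,"wy":0,"wz":-103.1,"gripper":0.087},{"dx":0.339,"dy":-0.535,"dz":0.007,"wx":0,"wy":0,"wz":-103.1,"gripper":0.087},{"dx":0.339,"dy":-0.535,"dz":0.007,"wx":0,"wy":0,"wz":-103.1,"gripper":0.087},{"dx":0.339,"dy":-0.535,"dz":0.007,"wx":0,"wy":0,"wz":-103.1,"gripper":0.087},{"dx":0.339,"dy":-0.535,"dz":0.007,"wx":0,"wy":0,"wz":-103.1,"gripper":0.087},{"dx":0.339,"dy":-0.535,"dz":0.007,"wx":0,"wy":0,"wz":-103.1,"gripper":0.087}]'
```

```text
clock: 1.1
tcp_pos: [0.3807, 0.2273, 0.2729]
tool_rot: [[-0.01, -1.0, -0.0], [-1.0, 0.01, 0.0], [-0.0, 0.0, -1.0]]
wrist_force: [0.6, -0.5, 0.6]
gripper_width: 0.0867
finger_force: 0.0
```

```bash
python3 -m inch '[{"dx":0.124,"dy":-0.189,"dz":0.005,"wx":0,"wy":0,"wz":-33.9,"gripper":0.07},{"dx":0.124,"dy":-0.189,"dz":0.005,"wx":0,"wy":0,"wz":-33.9,"gripper":0.06},{"dx":0.124,"dy":-0.189,"dz":0.005,"wx":0,"wy":0,"wz":-33.9,"gripper":0.06},{"dx":0.124,"dy":-0.189,"dz":0.005,"wx":0,"wy":0,"wz":-33.9,"gripper":0.06},{"dx":0.124,"dy":-0.189,"dz":0.005,"wx":0,"wy":0,"wz":-33.9,"gripper":0.06},{"dx":0.124,"dy":-0.189,"dz":0.005,"wx":0,"wy":0,"wz":-33.9,"gripper":0.06},{"dx":0.124,"dy":-0.189,"dz":0.005,"wx":0,"wy":0,"wz":-33.9,"gripper":0.06}]'
python3 - <<'E'
from h import *
for n in("scene","top"):
    im,d=robot.get_image(n);np.savez(f"pics/{n}1.npz",im=im,d=d)
a=cv2.resize(np.load("pics/scene1.npz")["im"][70:230,175:335],None,fx=2.4,fy=2.4,interpolation=2)
b=cv2.resize(np.load("pics/top1.npz")["im"][130:290,180:340],None,fx=2.4,fy=2.4,interpolation=2)
cv2.imwrite("pics/c2.png",np.hstack([a,b]))
E
```

```text
clock: 1.8
tcp_pos: [0.5041, 0.0397, 0.2772]
tool_rot: [[-0.562, -0.827, -0.001], [-0.827, 0.562, -0.0], [0.001, 0.001, -1.0]]
wrist_force: [-0.3, 0.8, 0.0]
gripper_width: 0.0605
finger_force: 0.0
```

View pics/c2.png

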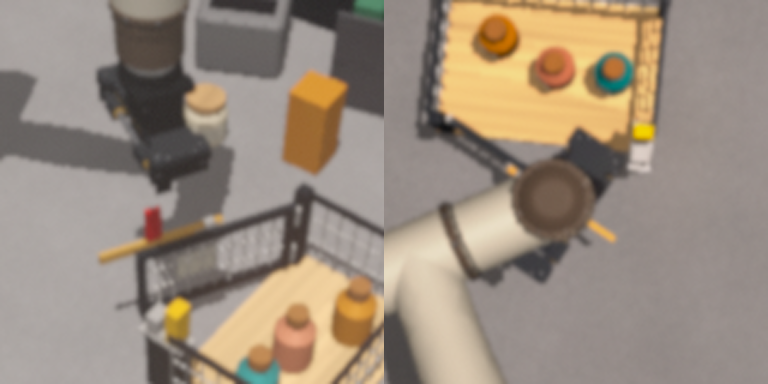

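The scene crop shows the fingertips just above the red tab at crop (152,222), straddling it across its thickness. The gate and goods are unchanged. I'll descend and pinch.

```bash
python3 -m inch '[{"dx":0.001,"dy":-0.001,"dz":-0.04,"wx":0,"wy":0,"wz":0,"gripper":0.05},{"dx":0.001,"dy":-0.001,"dz":-0.08,"wx":0,"wy":0,"wz":0,"gripper":0.05},{"dx":0.001,"dy":-0.001,"dz":-0.102,"wx":0,"wy":0,"wz":0,"gripper":0.05},{"dx":0.001,"dy":-0.001,"dz":-0.102,"wx":0,"wy":0,"wz":0,"gripper":0.03},{"dx":0.001,"dy":-0.001,"dz":-0.102,"wx":0,"wy":0,"wz":0,"gripper":0.02}]' 12
python3 -m inch '[{"dx":0,"dy":0,"dz":0,"wx":0,"wy":0,"wz":0,"gripper":0.0},{"dx":0,"dy":0,"dz":0,"wx":0,"wy":0,"wz":0,"gripper":0.0},{"dx":0,"dy":0,"dz":0,"wx":0,"wy":0,"wz":0,"gripper":0.0},{"dx":0,"dy":0,"dz":0,"wx":0,"wy":0,"wz":0,"gripper":0.0}]' 12
```

```text
clock: 2.4
tcp_pos: [0.5057, 0.0402, 0.1767]
tool_rot: [[-0.559, -0.829, 0.001], [-0.829, 0.559, -0.0], [-0.0, -0.001, -1.0]]
wrist_force: [0.1, -1.2, 0.6]
gripper_width: 0.0407
finger_force: 0.0
clock: 2.8
tcp_pos: [0.5056, 0.0394, 0.1765]
tool_rot: [[-0.561, -0.828, 0.001], [-0.828, 0.561, 0.0], [-0.001, -0.001, -1.0]]
wrist_force: [0.2, -0.2, 0.5]
gripper_width: 0.01
finger_force: 0.0
```

```bash
python3 -m inch '[{"dx":0,"dy":0,"dz":0,"wx":0,"wy":0,"wz":0,"gripper":0.0},{"dx":0,"dy":0,"dz":0,"wx":0,"wy":0,"wz":0,"gripper":0.0},{"dx":0.001,"dy":0.002,"dz":0.004,"wx":0,"wy":0,"wz":0,"gripper":0.0},{"dx":0.003,"dy":0.004,"dz":0.008,"wx":0,"wy":0,"wz":0,"gripper":0.0},{"dx":0.0045,"dy":0.0065,"dz":0.012,"wx":0,"wy":0,"wz":0,"gripper":0.0},{"dx":0.006,"dy":0.0085,"dz":0.0165,"wx":0,"wy":0,"wz":0,"gripper":0.0},{"dx":0.006,"dy":0.0085,"dz":0.0165,"wx":0,"wy":0,"wz":0,"gripper":0.0}]' 12
```

```text
clock: 3.5
tcp_pos: [0.5117, 0.048, 0.1929]
tool_rot: [[-0.561, -0.828, 0.001], [-0.828, 0.561, -0.0], [-0.0, -0.001, -1.0]]
wrist_force: [-1.5, -2.5, -0.6]
gripper_width: 0.0077
finger_force: 12.0
```

```bash
cat > arc.py <<'E'
from h import *
import sys
from scipy.spatial.transform import Rotation as Ro
H=np.array([.6377,.2099]);s=robot.get_state();p=np.array(s["tcp_pos"])[:2];r=p-H;y=np.array(s["tool_rot"])[:2,1]
print("tcp",np.round(s["tcp_pos"],4),"radius",np.linalg.norm(r),"yaw gn",np.degrees(np.arctan2(-y[1],-y[0])),"F",np.round(s["wrist_force"],1))
for f in map(float,sys.argv[1:]): print(f,np.round((Ro.from_euler('z',f,degrees=True).as_matrix()[:2,:2]@r-r),4))
E
python3 arc.py 2.5 5 7.5 10 12.5 15 17.5 20 22.5 25
python3 - <<'E'
from h import *
im,d=robot.get_image("scene");np.savez("pics/scene2.npz",im=im,d=d)
cv2.imwrite("pics/c3.png",cv2.resize(im[110:230,195:335],None,fx=4,fy=4,interpolation=2))
E
```

```text
tcp [0.5117 0.048  0.1929] radius 0.2051112251922821 yaw gn -34.10474890083478 F [-1.5 -2.5 -0.6]
2.5 [ 0.0072 -0.0053]
5.0 [ 0.0146 -0.0104]
7.5 [ 0.0222 -0.0151]
10.0 [ 0.03   -0.0194]
12.5 [ 0.038  -0.0234]
15.0 [ 0.0462 -0.0271]
17.5 [ 0.0545 -0.0304]
20.0 [ 0.063  -0.0333]
22.5 [ 0.0715 -0.0359]
25.0 [ 0.0802 -0.0381]
```

View pics/c3.png

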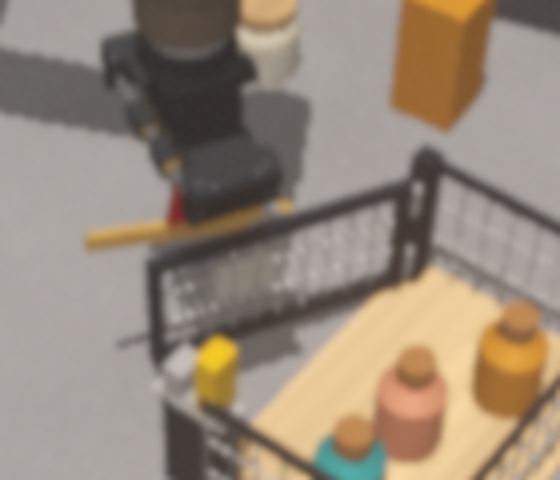

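The bar's free end has risen to about (217,170) in the full image, from 177, so the bar is lifted roughly as planned and held. I'll swing the gate shut along its arc.

```bash
python3 -m inch '[{"dx":0.0072,"dy":-0.0053,"dz":0,"wx":0,"wy":0,"wz":2.5,"gripper":0},{"dx":0.0146,"dy":-0.0104,"dz":0,"wx":0,"wy":0,"wz":5,"gripper":0},{"dx":0.0222,"dy":-0.0151,"dz":0,"wx":0,"wy":0,"wz":7.5,"gripper":0},{"dx":0.03,"dy":-0.0194,"dz":0,"wx":0,"wy":0,"wz":10,"gripper":0},{"dx":0.038,"dy":-0.0234,"dz":0,"wx":0,"wy":0,"wz":12.5,"gripper":0},{"dx":0.0462,"dy":-0.0271,"dz":0,"wx":0,"wy":0,"wz":15,"gripper":0},{"dx":0.0462,"dy":-0.0271,"dz":0,"wx":0,"wy":0,"wz":15,"gripper":0},{"dx":0.0462,"dy":-0.0271,"dz":0,"wx":0,"wy":0,"wz":15,"gripper":0}]'
python3 arc.py 2.5 5 7.5 10 11 12 13
```

```text
clock: 4.35
tcp_pos: [0.5579, 0.0206, 0.1927]
tool_rot: [[-0.329, -0.944, 0.001], [-0.944, 0.329, -0.0], [-0.0, -0.001, -1.0]]
wrist_force: [-0.4, -2.9, 1.0]
gripper_width: 0.008
finger_force: 12.0
tcp [0.5579 0.0206 0.1927] radius 0.20544395234070925 yaw gn -19.185495356982727 F [-0.4 -2.9  1. ]
2.5 [ 0.0083 -0.0033]
5.0 [ 0.0168 -0.0062]
7.5 [ 0.0254 -0.0088]
10.0 [ 0.0341 -0.011 ]
11.0 [ 0.0376 -0.0117]
12.0 [ 0.0411 -0.0125]
13.0 [ 0.0446 -0.0131]
```

```bash
python3 -m inch '[{"dx":0.0083,"dy":-0.0033,"dz":0,"wx":0,"wy":0,"wz":2.5,"gripper":0},{"dx":0.0168,"dy":-0.0062,"dz":0,"wx":0,"wy":0,"wz":5,"gripper":0},{"dx":0.0254,"dy":-0.0088,"dz":0,"wx":0,"wy":0,"wz":7.5,"gripper":0},{"dx":0.0254,"dy":-0.0088,"dz":0,"wx":0,"wy":0,"wz":7.5,"gripper":0},{"dx":0.0254,"dy":-0.0088,"dz":0,"wx":0,"wy":0,"wz":7.5,"gripper":0}]'
python3 arc.py 0.5 1 1.5 2 2.5 3 3.5 4 4.5 5 5.5
python3 - <<'E'
from h import *
im,d=robot.get_image("scene");np.savez("pics/scene3.npz",im=im,d=d)
cv2.imwrite("pics/c4.png",cv2.resize(im[120:230,205:315],None,fx=5,fy=5,interpolation=2))
E
```

```text
clock: 4.85
tcp_pos: [0.5829, 0.0119, 0.1927]
tool_rot: [[-0.203, -0.979, 0.001], [-0.979, 0.203, -0.0], [-0.0, -0.001, -1.0]]
wrist_force: [0.2, -3.9, 2.1]
gripper_width: 0.0077
finger_force: 12.0
tcp [0.5829 0.0119 0.1927] radius 0.2054382077853408 yaw gn -11.69981739742508 F [ 0.2 -3.9  2.1]
0.5 [ 0.0017 -0.0005]
1.0 [ 0.0035 -0.0009]
1.5 [ 0.0052 -0.0014]
2.0 [ 0.0069 -0.0018]
2.5 [ 0.0087 -0.0022]
3.0 [ 0.0104 -0.0026]
3.5 [ 0.0122 -0.003 ]
4.0 [ 0.0139 -0.0033]
4.5 [ 0.0157 -0.0037]
5.0 [ 0.0175 -0.004 ]
5.5 [ 0.0192 -0.0043]
```

View pics/c4.png

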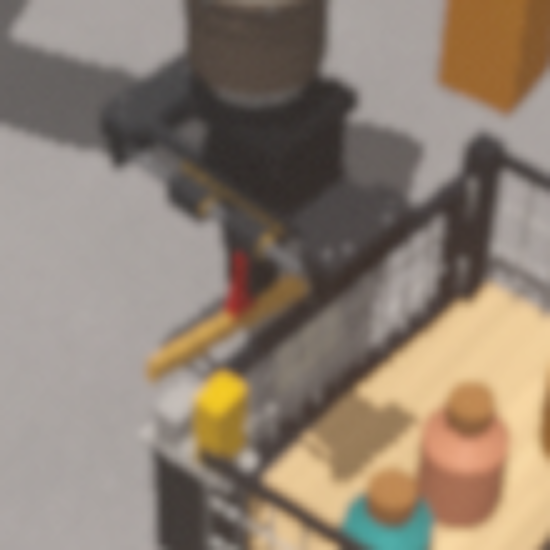

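The bar's tip is now just over the front of the striker, clear of its top, with the yellow block behind it. A small push of about 4 N towards the pivot shows the tool is about 1 mm too near the hinge, so I'll ease that while closing in.

```bash
python3 -m inch '[{"dx":0.0017,"dy":-0.0013,"dz":0,"wx":0,"wy":0,"wz":0.5,"gripper":0},{"dx":0.0035,"dy":-0.0019,"dz":0,"wx":0,"wy":0,"wz":1,"gripper":0},{"dx":0.0052,"dy":-0.0024,"dz":0,"wx":0,"wy":0,"wz":1.5,"gripper":0},{"dx":0.0069,"dy":-0.0028,"dz":0,"wx":0,"wy":0,"wz":2,"gripper":0},{"dx":0.0069,"dy":-0.0028,"dz":0,"wx":0,"wy":0,"wz":2,"gripper":0}]'
python3 -m inch '[{"dx":0.0017,"dy":-0.0004,"dz":0,"wx":0,"wy":0,"wz":0.5,"gripper":0},{"dx":0.0017,"dy":-0.0004,"dz":0,"wx":0,"wy":0,"wz":0.5,"gripper":0}]'
python3 -m inch '[{"dx":0.0017,"dy":-0.0004,"dz":0,"wx":0,"wy":0,"wz":0.5,"gripper":0},{"dx":0.0017,"dy":-0.0004,"dz":0,"wx":0,"wy":0,"wz":0.5,"gripper":0}]'
```

```text
clock: 5.4
tcp_pos: [0.5904, 0.0096, 0.1923]
tool_rot: [[-0.167, -0.986, 0.001], [-0.986, 0.167, 0.001], [-0.001, -0.001, -1.0]]
wrist_force: [-0.2, 1.1, -0.0]
gripper_width: 0.0078
finger_force: 12.0
clock: 5.6
tcp_pos: [0.592, 0.0091, 0.1922]
tool_rot: [[-0.158, -0.987, 0.001], [-0.987, 0.158, 0.001], [-0.001, -0.001, -1.0]]
wrist_force: [0.3, 1.8, -1.3]
gripper_width: 0.0078
finger_force: 12.0
clock: 5.8
tcp_pos: [0.5936, 0.0087, 0.1921]
tool_rot: [[-0.15, -0.989, 0.0], [-0.989, 0.15, 0.001], [-0.001, -0.0, -1.0]]
wrist_force: [0.7, 3.7, -1.7]
gripper_width: 0.0077
finger_force: 12.0
```

```bash
R='2 rows'; python3 -m inch '[{"dx":0.001,"dy":0.0003,"dz":0,"wx":0,"wy":0,"wz":0.3,"gripper":0},{"dx":0.001,"dy":0.0003,"dz":0,"wx":0,"wy":0,"wz":0.3,"gripper":0}]'
python3 -m inch '[{"dx":0.001,"dy":-0.0001,"dz":0,"wx":0,"wy":0,"wz":0.3,"gripper":0},{"dx":0.001,"dy":-0.0001,"dz":0,"wx":0,"wy":0,"wz":0.3,"gripper":0}]'
```

```text
clock: 6.0
tcp_pos: [0.5943, 0.0086, 0.1922]
tool_rot: [[-0.145, -0.989, -0.0], [-0.989, 0.145, -0.0], [0.0, 0.0, -1.0]]
wrist_force: [-0.0, 1.0, -1.4]
gripper_width: 0.008
finger_force: 12.0
clock: 6.2
tcp_pos: [0.5953, 0.0084, 0.1923]
tool_rot: [[-0.14, -0.99, -0.0], [-0.99, 0.14, -0.0], [0.0, 0.0, -1.0]]
wrist_force: [0.3, 1.4, -0.9]
gripper_width: 0.0078
finger_force: 12.0
```

```bash
python3 -m inch '[{"dx":0.001,"dy":-0.0001,"dz":0,"wx":0,"wy":0,"wz":0.3,"gripper":0},{"dx":0.001,"dy":-0.0001,"dz":0,"wx":0,"wy":0,"wz":0.3,"gripper":0}]'
```

```text
clock: 6.4
tcp_pos: [0.5963, 0.0082, 0.1923]
tool_rot: [[-0.134, -0.991, -0.0], [-0.991, 0.134, -0.0], [0.0, 0.0, -1.0]]
wrist_force: [1.2, 0.1, -1.4]
gripper_width: 0.0081
finger_force: 12.0
```

```bash
python3 -m inch '[{"dx":0.001,"dy":-0.0001,"dz":0,"wx":0,"wy":0,"wz":0.3,"gripper":0},{"dx":0.001,"dy":-0.0001,"dz":0,"wx":0,"wy":0,"wz":0.3,"gripper":0}]' | grep -E 'tcp|wrist'
python3 -m inch '[{"dx":0.001,"dy":-0.0001,"dz":0,"wx":0,"wy":0,"wz":0.3,"gripper":0},{"dx":0.001,"dy":-0.0001,"dz":0,"wx":0,"wy":0,"wz":0.3,"gripper":0}]' | grep -E 'tcp|wrist'
```

```text
tcp_pos: [0.5973, 0.0081, 0.1924]
wrist_force: [0.3, 0.1, -1.3]
tcp_pos: [0.5983, 0.0079, 0.1924]
wrist_force: [1.1, -0.1, -0.9]
```

```bash
python3 -m inch '[{"dx":0.001,"dy":-0.0001,"dz":0,"wx":0,"wy":0,"wz":0.3,"gripper":0},{"dx":0.001,"dy":-0.0001,"dz":0,"wx":0,"wy":0,"wz":0.3,"gripper":0}]' | grep -E 'tcp|wrist'
```

```text
tcp_pos: [0.5993, 0.0078, 0.1925]
wrist_force: [-0.2, -1.0, -0.6]
```

```bash
python3 -m inch '[{"dx":0.001,"dy":-0.0002,"dz":0,"wx":0,"wy":0,"wz":0.3,"gripper":0},{"dx":0.001,"dy":-0.0002,"dz":0,"wx":0,"wy":0,"wz":0.3,"gripper":0}]' | grep -E 'tcp|wrist'
python3 -m inch '[{"dx":0.001,"dy":-0.0002,"dz":0,"wx":0,"wy":0,"wz":0.3,"gripper":0},{"dx":0.001,"dy":-0.0002,"dz":0,"wx":0,"wy":0,"wz":0.3,"gripper":0}]' | grep -E 'tcp|wrist'
```

```text
tcp_pos: [0.6003, 0.0076, 0.1924]
wrist_force: [-0.4, -1.1, -0.8]
tcp_pos: [0.6014, 0.0074, 0.1924]
wrist_force: [0.0, -2.6, -0.4]
```

```bash
python3 -m inch '[{"dx":0.001,"dy":-0.0002,"dz":0,"wx":0,"wy":0,"wz":0.3,"gripper":0},{"dx":0.001,"dy":-0.0002,"dz":0,"wx":0,"wy":0,"wz":0.3,"gripper":0}]' | grep -E 'tcp|wrist'
```

```text
tcp_pos: [0.6024, 0.0073, 0.1925]
wrist_force: [-0.0, -1.7, -0.8]
```

```bash
python3 -m inch '[{"dx":0.001,"dy":-0.0002,"dz":0,"wx":0,"wy":0,"wz":0.3,"gripper":0},{"dx":0.001,"dy":-0.0002,"dz":0,"wx":0,"wy":0,"wz":0.3,"gripper":0}]' | grep -E 'tcp|wrist'
```

```text
tcp_pos: [0.6034, 0.0071, 0.1924]
wrist_force: [-0.2, -3.3, 0.0]
```

```bash
python3 -m inch '[{"dx":0.0007,"dy":-0.0005,"dz":0,"wx":0,"wy":0,"wz":0.2,"gripper":0},{"dx":0.0007,"dy":-0.0005,"dz":0,"wx":0,"wy":0,"wz":0.2,"gripper":0}]' | grep -E 'tcp|wrist'
```

```text
tcp_pos: [0.6041, 0.0069, 0.1924]
wrist_force: [-0.8, -1.6, -1.1]
```

```bash
python3 -m inch '[{"dx":0.0007,"dy":-0.0002,"dz":0,"wx":0,"wy":0,"wz":0.2,"gripper":0},{"dx":0.0007,"dy":-0.0002,"dz":0,"wx":0,"wy":0,"wz":0.2,"gripper":0}]' | grep -E 'tcp|wrist'
```

```text
tcp_pos: [0.6048, 0.0068, 0.1924]
wrist_force: [0.2, -0.6, 0.9]
```

```bash
python3 -m inch '[{"dx":0.0007,"dy":-0.0001,"dz":0,"wx":0,"wy":0,"wz":0.2,"gripper":0},{"dx":0.0007,"dy":-0.0001,"dz":0,"wx":0,"wy":0,"wz":0.2,"gripper":0}]' | grep -E 'tcp|wrist'; python3 arc.py
```

```text
tcp_pos: [0.6053, 0.0067, 0.1923]
wrist_force: [-0.0, 0.1, -0.2]
tcp [0.6053 0.0067 0.1923] radius 0.20578795187328677 yaw gn -5.023861647263896 F [-0.   0.1 -0.2]
```

```bash
python3 -m inch '[{"dx":0.0007,"dy":-0.0001,"dz":0,"wx":0,"wy":0,"wz":0.2,"gripper":0},{"dx":0.0007,"dy":-0.0001,"dz":0,"wx":0,"wy":0,"wz":0.2,"gripper":0}]' | grep -E 'tcp|wrist'
```

```text
tcp_pos: [0.6054, 0.0066, 0.1923]
wrist_force: [-2.8, -0.6, 1.0]
```

```bash
python3 -m inch '[{"dx":0.0007,"dy":-0.0001,"dz":0,"wx":0,"wy":0,"wz":0.2,"gripper":0},{"dx":0.0007,"dy":-0.0001,"dz":0,"wx":0,"wy":0,"wz":0.2,"gripper":0}]' | grep -E 'tcp|wrist'; python3 - <<'E'
from h import *
I=[]
for n,(a,b) in(("scene",(150,210)),("top",(140,230))):
    im,d=robot.get_image(n);np.savez(f"pics/{n}4.npz",im=im,d=d);I.append(cv2.resize(im[a:a+80,b:b+80],None,fx=5,fy=5,interpolation=2))
cv2.imwrite("pics/c5.png",np.hstack(I))
E
```

```text
tcp_pos: [0.6054, 0.0066, 0.1923]
wrist_force: [-5.8, 1.1, 2.7]
```

View pics/c5.png

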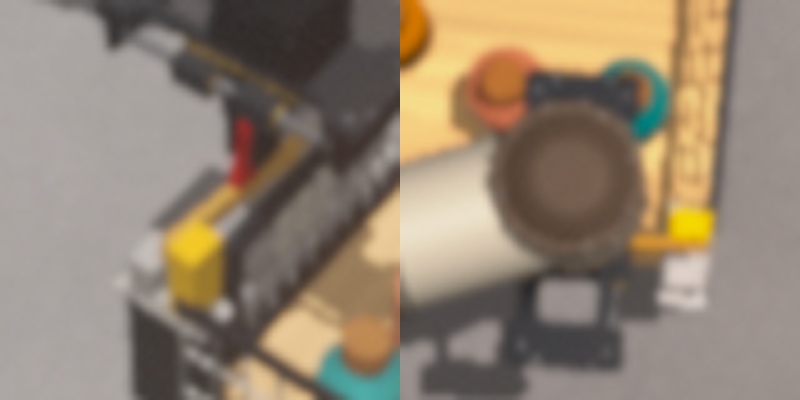

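The top crop shows the bar's brass line at (640–715, 243), lying directly against the yellow block's front face and behind the striker. The wrist force also rose to -5.8 N with the TCP stopped, so the back block is found. I'll back off to the slot's middle.

```bash
python3 -m inch '[{"dx":-0.0015,"dy":0.0002,"dz":0,"wx":0,"wy":0,"wz":-0.3,"gripper":0},{"dx":-0.003,"dy":0.0003,"dz":0,"wx":0,"wy":0,"wz":-0.7,"gripper":0},{"dx":-0.003,"dy":0.0003,"dz":0,"wx":0,"wy":0,"wz":-0.7,"gripper":0},{"dx":-0.003,"dy":0.0003,"dz":0,"wx":0,"wy":0,"wz":-0.7,"gripper":0}]'
```

```text
clock: 9.3
tcp_pos: [0.6043, 0.0068, 0.1923]
tool_rot: [[-0.093, -0.996, 0.001], [-0.996, 0.093, 0.0], [-0.0, -0.001, -1.0]]
wrist_force: [1.4, 0.8, -1.7]
gripper_width: 0.0078
finger_force: 12.0
```

```bash
python3 -m inch '[{"dx":-0.0004,"dy":-0.0014,"dz":-0.0019,"wx":0,"wy":0,"wz":0,"gripper":0},{"dx":-0.0005,"dy":-0.0028,"dz":-0.0038,"wx":0,"wy":0,"wz":0,"gripper":0},{"dx":-0.0006,"dy":-0.0042,"dz":-0.0058,"wx":0,"wy":0,"wz":0,"gripper":0},{"dx":-0.0008,"dy":-0.0055,"dz":-0.0077,"wx":0,"wy":0,"wz":0,"gripper":0},{"dx":-0.0008,"dy":-0.0055,"dz":-0.0077,"wx":0,"wy":0,"wz":0,"gripper":0}]'
```

```text
clock: 9.8
tcp_pos: [0.6029, 0.0011, 0.1843]
tool_rot: [[-0.093, -0.996, -0.0], [-0.996, 0.093, 0.0], [-0.0, 0.0, -1.0]]
wrist_force: [2.3, 1.6, -1.0]
gripper_width: 0.008
finger_force: 12.0
```

```bash
python3 -m inch '[{"dx":0.0005,"dy":-0.0012,"dz":-0.002,"wx":0,"wy":0,"wz":0,"gripper":0},{"dx":0.0004,"dy":-0.0024,"dz":-0.004,"wx":0,"wy":0,"wz":0,"gripper":0},{"dx":0.0004,"dy":-0.0024,"dz":-0.004,"wx":0,"wy":0,"wz":0,"gripper":0}]'
```

```text
clock: 10.1
tcp_pos: [0.6031, -0.0014, 0.1802]
tool_rot: [[-0.093, -0.996, -0.001], [-0.996, 0.093, -0.0], [0.0, 0.001, -1.0]]
wrist_force: [0.4, 2.3, -2.0]
gripper_width: 0.0083
finger_force: 12.0
```

Forces remain small, so I'll lower the rest of the way.

```bash
python3 -m inch '[{"dx":-0.0001,"dy":-0.0009,"dz":-0.002,"wx":0,"wy":0,"wz":0,"gripper":0},{"dx":-0.0002,"dy":-0.0021,"dz":-0.0038,"wx":0,"wy":0,"wz":0,"gripper":0},{"dx":-0.0002,"dy":-0.0021,"dz":-0.0038,"wx":0,"wy":0,"wz":0,"gripper":0}]'
python3 - <<'E'
from h import *
I=[]
for n,(a,b) in(("scene",(150,210)),("top",(140,230))):
    im,d=robot.get_image(n);np.savez(f"pics/{n}5.npz",im=im,d=d);I.append(cv2.resize(im[a:a+80,b:b+80],None,fx=5,fy=5,interpolation=2))
cv2.imwrite("pics/c6.png",np.hstack(I))
E
```

```text
clock: 10.4
tcp_pos: [0.6035, -0.0032, 0.177]
tool_rot: [[-0.093, -0.996, 0.001], [-0.996, 0.093, 0.0], [-0.0, -0.001, -1.0]]
wrist_force: [1.3, 2.6, -0.1]
gripper_width: 0.0082
finger_force: 12.0
```

View pics/c6.png

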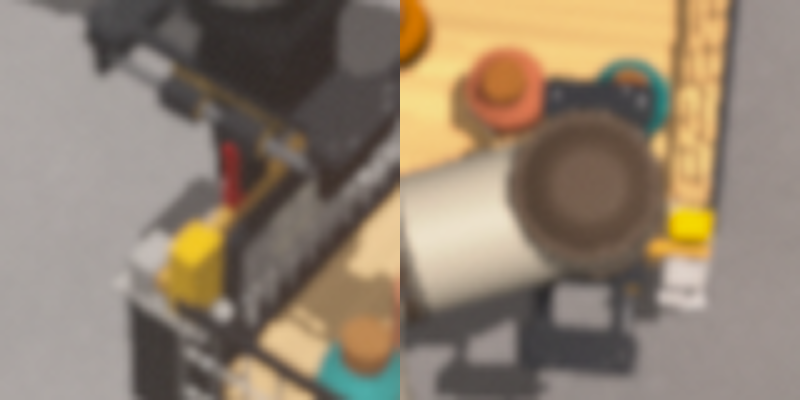

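The bar now sits low between the striker and the yellow block, showing brass at crop (655–710, 250) only at the slot. I'll release it and rise.

```bash
python3 -m inch '[{"dx":0,"dy":0,"dz":0,"wx":0,"wy":0,"wz":0,"gripper":0.04},{"dx":0,"dy":0,"dz":0,"wx":0,"wy":0,"wz":0,"gripper":0.04},{"dx":0,"dy":0,"dz":0,"wx":0,"wy":0,"wz":0,"gripper":0.04},{"dx":0,"dy":0,"dz":0,"wx":0,"wy":0,"wz":0,"gripper":0.04},{"dx":0,"dy":0,"dz":0,"wx":0,"wy":0,"wz":0,"gripper":0.04}]'
python3 -m inch '[{"dx":0,"dy":0,"dz":0.02,"wx":0,"wy":0,"wz":0,"gripper":0.04},{"dx":0,"dy":0,"dz":0.05,"wx":0,"wy":0,"wz":0,"gripper":0.04},{"dx":0,"dy":0,"dz":0.1,"wx":0,"wy":0,"wz":0,"gripper":0.04},{"dx":0,"dy":0,"dz":0.15,"wx":0,"wy":0,"wz":0,"gripper":0.04},{"dx":-0.04,"dy":0.01,"dz":0.15,"wx":0,"wy":0,"wz":0,"gripper":0.04},{"dx":-0.09,"dy":0.02,"dz":0.15,"wx":0,"wy":0,"wz":0,"gripper":0.04},{"dx":-0.13,"dy":0.03,"dz":0.15,"wx":0,"wy":0,"wz":0,"gripper":0.04},{"dx":-0.16,"dy":0.03,"dz":0.15,"wx":0,"wy":0,"wz":0,"gripper":0.04}]'
python3 - <<'E'
from h import *
I=[]
for n,(a,b) in(("scene",(145,205)),("top",(140,215))):
    im,d=robot.get_image(n);np.savez(f"pics/{n}6.npz",im=im,d=d);I.append(cv2.resize(im[a:a+90,b:b+90],None,fx=4.4,fy=4.4,interpolation=2))
    for k,mk in masks(im).items():
        if k=="red":
            R=np.zeros(d.shape,bool);R[140:230,205:305]=1;p,u,v=pts(n,d,mk&R);print(n,len(u),u.mean() if len(u) else 0,v.mean() if len(u) else 0,np.round(np.percentile(p[:,2],[5,95]),3) if len(u) else 0)
cv2.imwrite("pics/c7.png",np.hstack(I))
E
```

```text
clock: 11.0
tcp_pos: [0.603, -0.0036, 0.1768]
tool_rot: [[-0.093, -0.996, -0.0], [-0.996, 0.093, -0.0], [0.0, 0.0, -1.0]]
wrist_force: [0.6, 0.4, -0.1]
gripper_width: 0.0369
finger_force: 0.0
clock: 11.8
tcp_pos: [0.4408, 0.0268, 0.3271]
tool_rot: [[-0.092, -0.996, 0.0], [-0.996, 0.092, 0.0], [-0.0, -0.0, -1.0]]
wrist_force: [0.2, 0.2, 1.0]
gripper_width: 0.0399
finger_force: 0.0
scene 44 256.97727272727275 182.61363636363637 [0.171 0.218]
top 18 268.27777777777777 186.27777777777777 [0.181 0.221]
```

View pics/c7.png

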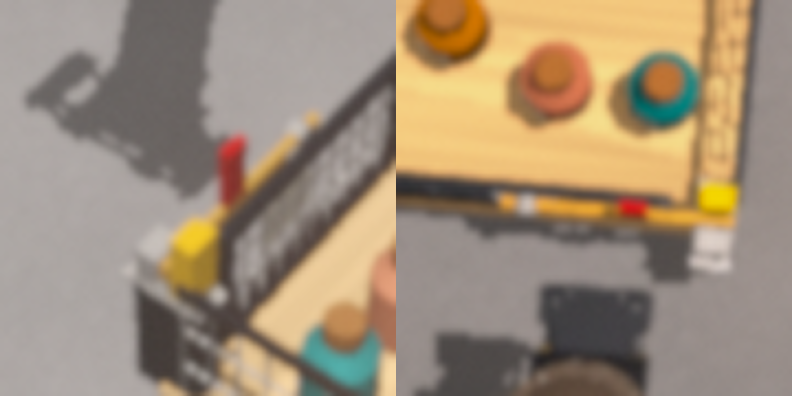

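The top crop shows the gate in line with the crate front and the bar running between the block (717,195) and the striker (712,240). The bottles are unmoved. One numeric check that the bar is fully down.

```bash
python3 - <<'E'
from h import *
print("tab",np.round(tri((256.98,182.61),(268.28,186.28)),3))
for i,box in((0,(195,232,235,285)),(6,(182,194,236,292))):
    z=np.load(f"pics/top{i}.npz");a,b,e,f=box;R=np.zeros(z["d"].shape,bool);R[a:b,e:f]=1
    m=masks(z["im"]);p,u,v=pts("top",z["d"],m["brass"]&~m["yel"]&R);k=(p[:,2]>.12)&(p[:,2]<.2)
    for lo in range(235,292,10):
        q=k&(u>=lo)&(u<lo+10)
        if q.sum()>2: print(i,lo,q.sum(),np.round(np.median(p[q],0),3))
E
```

```text
tab [ 0.604 -0.006  0.193]
0 235 18 [0.543 0.089 0.158]
0 245 25 [0.524 0.063 0.158]
0 255 16 [0.494 0.018 0.159]
0 265 25 [ 0.475 -0.006  0.159]
6 235 10 [0.614 0.094 0.158]
6 245 24 [0.611 0.057 0.158]
6 255 39 [0.61  0.024 0.155]
6 265 19 [ 0.606 -0.018  0.157]
6 275 33 [ 0.602 -0.048  0.158]
6 285 20 [ 0.599 -0.073  0.16 ]
```

The bar reads level along its whole length, with its top at 0.158 m, so it is fully down in the slot.

```bash
python3 -c "
from plant import robot
print(robot.close_job())"
```

```text
the job is handed in; nothing more can be done
None
```

The half gate is shut and the brass latch bar sits level and fully down in the slot between the striker and the back block; it is released, the goods look unmoved, and I handed the job in at about 12 s, with at most about 6 N read at the wrist when feeling the back block.

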